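# Change a sorting station over to its other chute

## Task

Change the sorting station over to its other chute. First press down the raised end of the diverter gate's rocker bar until the gate tips over its pivot and rests on the opposite side; then push the magazine's black slide knob all the way to the left (as seen from the robot), so that the three brass bushings waiting in the magazine all roll down the other chute. Do it with the fingertips only, never touching or lifting the bushings, and leave the loose things lying around where they are.

Things in the scene. Friction and masses are not known exactly. Their poses are not given: they have to be found in the camera images.
- station: Fixed sorting station on an aluminium base plate (225 x 450 mm, 12 mm thick). Origin on the table top, under the middle of the gate's pivot shaft; x points to the rear (the robot stands on the -x side), y to the station's left, z up. The gate's shaft runs along x, 100 mm above the table. All positions given for the other entries are in this frame.
- magazine_top (a point): Middle of the top of the upright magazine (52 mm along x, 40 mm along y, walls from 144 to 216 mm above the table) that stands right over the origin; the uppermost bushing stands out of it to 233 mm. Below it two plates (x = +-24 mm, 120 mm long, 138 mm high) enclose the orange gate plate (43 x 110 mm).
- left_chute (a point): Foot of the left (+y) chute, on its floor at the end stop. Each chute is open on top, 50 mm wide, with a white floor that falls from 76 mm height at y = 53 mm to 49 mm at y = 207 mm; side walls 24 mm over the floor, end stop 101 mm high.
- right_chute (a point): Foot of the right (-y) chute, the mirror image of the left one.
- gate (a joint): Tilt of the gate plate and its rocker bar, rad, -0.44 to 0.44 (its stops). Positive: left (+y) end down, parts go left; negative: right (-y) end down, right chute. It lies on one stop at the start (or drops onto it within the first second). A tumbler weight behind it (x = 36 to 66 mm, 88 mm over the shaft) makes it over-centre: pressing the raised pad takes 1 to 2 N, and past level it falls to the other stop by itself.
- left_pad (a point): Centre of the top face of the red pad (36 mm along x, 40 mm along y) on the left (+y) end of the rocker bar (steel, 240 x 16 mm, at x = -110 mm on the front end of the gate's shaft, parallel to the gate plate), 110 mm from the pivot axis: about 155 mm above the table when raised, 61 mm when down.
- right_pad (a point): The same on the right (-y) end of the rocker bar.
- slide (a joint): Travel of the steel slide that closes the magazine's foot, m: 0 closed (start), 0.040 fully open, towards the station's left (+y). Takes about 2 to 4 N and stays where it is left. The bushings drop once it is nearly fully open (above about 0.033) and feed one after another within about 2 s.
- slide_knob (a point): Centre of the black round knob of the slide, 24 mm in diameter, 26 mm high, on an upright steel rod (10 mm diameter) in front of the magazine (62 mm before its centre line); the knob's centre is 193 mm above the table, its top 206 mm. It moves with the slide.
- bushing1: Brass bushing 30 mm diameter, 40 mm long, 130 g, lying with its axis along the station's x, number 1 from below of the three stacked in the magazine. Origin at its centre.
- bushing2: Brass bushing 30 mm diameter, 40 mm long, 130 g, lying with its axis along the station's x, number 2 from below of the three stacked in the magazine. Origin at its centre.
- bushing3: Brass bushing 30 mm diameter, 40 mm long, 130 g, lying with its axis along the station's x, number 3 from below of the three stacked in the magazine. Origin at its centre.
- spare_bushing: A fourth, spare brass bushing (30 mm diameter, 40 mm high) standing upright on the left front part of the station's base plate. Bystander. Origin at the centre of its underside.
- multimeter: Yellow multimeter 135 x 70 x 35 mm lying on the table. Bystander. Origin under its centre.
- screwdriver: Screwdriver lying on the table. Bystander.
- contactor: Grey and black contactor, 75 x 45 x 84 mm. Bystander. Origin under its centre.
- breaker: White miniature circuit breaker, 85 x 18 x 76 mm, standing on the table. Bystander. Origin under its centre.
- tape_roll: Roll of blue insulating tape, 68 mm diameter, 19 mm high. Bystander. Origin under its centre.
- button_box: White push-button enclosure with two green buttons, 130 x 72 x 64 mm. Bystander, not wired. Origin under its centre.
There are look-alikes about, which are no part of the job. What is shaped like the bushing3 but blue or green is not meant.

How it is judged:
By the outcome, as a careful person would: the job done as asked, in the order asked, and still so for the second after the job is handed in, with the robot touching nothing.
It also fails if it takes over 50 s, if anything falls off the work surface, if the arm or the gripper's body presses on something with over 40 N, if the wrist force passes 120 N, or if a joint passes its speed limit or range.

## Robot

A 6-joint arm with a two-finger parallel gripper is mounted at the origin on the work surface. World frame = base frame: x ahead of the robot, y to its left, z up, the work surface at z = 0. Lengths are in m, angles in rad, forces in N, time in s.
With the tool pointing down it reaches from about 0.35 to 0.975 m from the base axis. Payload 17.4 kg.
Tool frame: the origin (TCP) lies at the centre of the arm's flange, where the gripper is bolted on; the fingertips stand 173 mm ahead of it and the grasp point (between the pads) lies 155 mm ahead of it; z points along the fingers, y is the line along which they close (so a half turn about z gives the same grasp; the last joint's range is limited). The gripper opens to 85 mm and grips with 20 to 120 N. Pads are 22 mm wide; open, the fingers measure 114 mm over their backs; the gripper's body (76 mm by 85 mm) begins 54 mm behind the grasp point. The pads swing forward as they close: fully open they stand 13 mm farther back than shut.
Start: joints at [1.157, 0.116, 1.442, -0, 1.584, -0.038], TCP at [0.248, 0.628, 0.405] pointing down, gripper open.
Joint ranges: [-2.83, 2.83], [-0.83, 2.19], [0.07, 2.5], [-1.14, 4.28], [0.01, 3], [-2.97, 2.97]. Speed limits (rad/s): [1.89, 1.89, 2.22, 3.14, 3.14, 3.14].

## Interface

Orientations are given as [roll, pitch, yaw] about the fixed x, y, z axes, in that order (R = Rz(yaw) Ry(pitch) Rx(roll)).
In Python, from cell import sensors, snapshot, job, finder gives the robot as it stands. The module is installed in compiled form; this text tells all that it offers.
- The arm moves only by the tool play_rows, never from a script. Its argument "series" is a list of rows, each a list of 5 numbers: the gripper's target within -1 to 1 (fully open at 1, half-way at 0, shut at -1), then the shift along the tool's x, y, z in mm, then the turn about the tool's z in rad. In form: [[jaw, x, y, z, spin], ...]. A call has 1 to 20 rows; each row shifts and turns the commanded pose from where the row before left it, along the tool's axes as they then stand; what a row does not reach is not made up. A row lasts 1/12 s, in which the tool goes at most 41.7 mm and 7.16 degrees, less where a joint would pass 70% of its speed; a pose out of reach is approached as far as the arm can. A call with a gripper value outside its range is refused whole. The fingers move at their own pace and stop on an object; "squeeze" is the grip in N (left out, the last holds). Time passes only in rows, so rows that do not move let the fingers close. It gives the time, the measured TCP pose, the force, the opening and the grip force at its end, in the units of the state.
- sensors.read_state(): the state, without advancing time (a new reading comes with each control period).
- snapshot(name): name is "scene" or "top" or "wrist"; returns a dict with "img" (400x640x3 uint8, red, green, blue), "fx", "fy", "cx", "cy" (pixels), "R" (3x3) and "t" (3): a world point X has camera coordinates R X + t; the wrist camera has in their place "mount" (4x4, takes a point from camera to tool coordinates, whose origin is the TCP and whose axes are the flange's). Camera axes: x right, y down, z forward; pixel columns grow to the right and rows downward; lengths in m; the calibration is good to about 2 mm. A picture is of the moment at which its call begins: read the wrist's pose just before it. There is no depth.
- job.hand_in(): hands the job in; it is judged then, once.
Trained networks look in the newest picture that a camera, given by its name, has taken for a name from the list of things; names that differ only in an ending like _2 or _b are one class to them, and where a whole thing is asked for, a point or a joint stands for the part that bears it (a point fixed in the world has none). Each returns a list of dicts, best first, with "confidence" (0 to 1); they miss things now and then, are a little off and sometimes report something else, mostly with a low value. They report only what shows in the picture. A call takes as long as a camera call. They do not tell look-alikes from the thing itself.
- finder.boxes_of(camera, label): "centre" ([x, y, z] in m, in world coordinates, good to about 4 mm: the middle of the surface that is visible of it).
- finder.mark_of(camera, label): "centre" ([x, y, z] in m, in world coordinates, good to about 4 mm: a listed point, or the origin of a listed thing).
The state is a dict: "time": time; "joint_pos": joint angles; "joint_velocities": joint speeds; "joint_efforts": joint torques, N m; "eef_pos": TCP position; "tcp_rot": TCP orientation; "wrist_force": force on the tool from outside, world axes, zero at the start; "ft_torque": the same for the moment, N m; "grip_width": opening from 0.0 (shut) to 1.0 (fully open); "finger_force": force on a finger pad.
Only numpy, scipy, OpenCV 4.12 (cv2) and the standard library are available. Lean on these libraries where they do the work, as an engineer would, in place of code of your own. Each camera call takes 0.05 s, during which the arm holds its last target. There are 200 camera calls.

## Working session

There is one attempt and no reset: what is moved stays moved. The work goes in short steps, Python scripts to look and compute and a tool call to move; the robot and the scene stay as the last step left them, time stands still between calls to the robot, and variables do not carry over. Pictures are saved under pics/ and viewed, at most 10 in all, crops included, and the job is handed in when it is done.

Besides the shell and the picture viewer there is one more tool, called as name(argument=value, ...), one argument or row to a line, values as JSON. play_rows: Moves the arm, as the interface text tells. Its arguments: {"type":"object","properties":{"series":{"type":"array"},"squeeze":{"type":"number"}},"required":["series"]}

```bash
mkdir -p pics
python3 - <<'E'
from cell import sensors, snapshot, finder
import cv2,numpy as np
s=sensors.read_state();print({k:np.round(v,3).tolist() for k,v in s.items()})
for c in("scene","top"):
    p=snapshot(c);cv2.imwrite(f"pics/{c}0.png",p["img"][:,:,::-1])
    for l in("magazine_top","left_chute","right_chute","left_pad","right_pad","slide_knob","bushing3","spare_bushing"):
        for d in finder.mark_of(c,l)[:3]:print(c,l,np.round(d["centre"],3),round(d["confidence"],2))
E
```

```text
{'time': 0.0, 'joint_pos': [1.157, 0.116, 1.442, -0.0, 1.584, -0.038], 'joint_velocities': [0.001, -0.0, 0.0, -0.0, -0.001, -0.0], 'joint_efforts': [0.003, -73.198, -63.251, 0.0, 0.006, -0.0], 'eef_pos': [0.248, 0.628, 0.404], 'tcp_rot': [-3.14, -0.0, 2.766], 'wrist_force': [0.082, -0.532, -0.248], 'ft_torque': [0.012, 0.004, 0.003], 'finger_force': 0.0, 'grip_width': 1.002}
scene magazine_top [ 0.645 -0.036  0.217] 0.58
scene left_chute [0.642 0.17  0.042] 0.68
scene right_chute [ 0.641 -0.241  0.053] 0.73
scene left_pad [0.532 0.059 0.155] 0.62
scene right_pad [ 0.535 -0.137  0.061] 0.81
scene slide_knob [ 0.576 -0.039  0.194] 0.66
scene slide_knob [ 0.645 -0.039  0.217] 0.64
scene slide_knob [0.645 0.171 0.049] 0.59
scene bushing3 [ 0.579  0.45  -0.   ] 0.73
scene bushing3 [ 0.64  -0.03   0.214] 0.53
scene bushing3 [0.414 0.037 0.013] 0.53
scene spare_bushing [0.577 0.154 0.008] 0.45
top left_chute [0.645 0.173 0.049] 0.71
top left_chute [ 0.582 -0.034  0.192] 0.23
top right_chute [ 0.646 -0.242  0.047] 0.62
top left_pad [0.533 0.062 0.155] 0.63
top right_pad [ 0.53  -0.138  0.063] 0.78
top bushing3 [ 0.649 -0.033  0.214] 0.56
top bushing3 [ 0.446 -0.08   0.015] 0.56
top bushing3 [0.416 0.039 0.014] 0.5
top spare_bushing [0.582 0.152 0.011] 0.64
```

View pics/scene0.png

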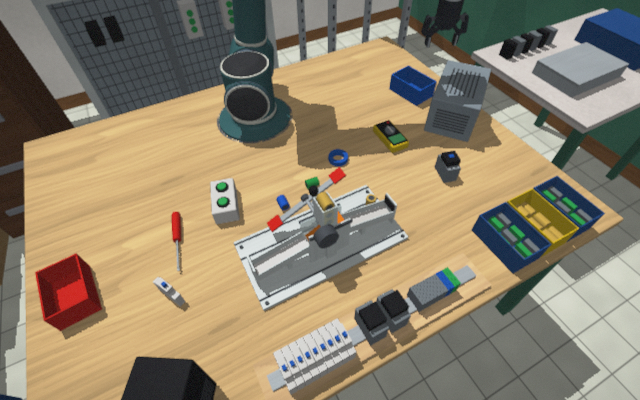

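View pics/top0.png

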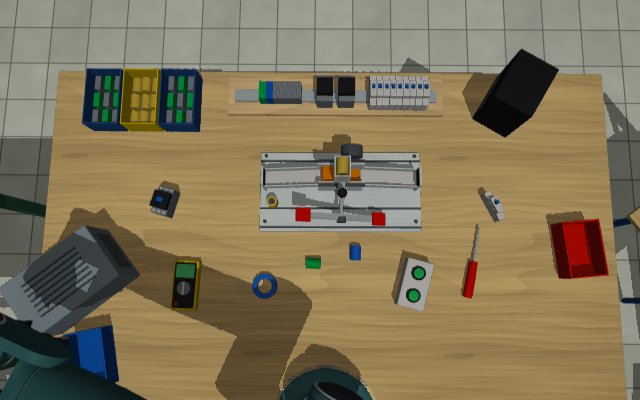

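The raised end is the left pad (top view 303,214; z ≈ 0.155), so the gate currently feeds right. The knob is at (342,192), with the magazine behind it. The station is aligned with the world axes, its origin at about (0.644, -0.035). The blue and green look-alikes lie in front of it on the table. I'll lift, square the yaw to π and move over the left pad with the gripper shut.

play_rows(
  series=[
    [-1,0,0,-30,-0.12],
    [-1,0,0,-30,-0.12],
    [-1,0,0,-30,-0.12],
    [-1,0,0,-30,-0.015],
    [-1,0,-35,0,0],
    [-1,0,-35,0,0],
    [-1,0,-35,0,0],
    [-1,0,-35,0,0],
    [-1,0,-35,0,0],
    [-1,0,-35,0,0],
    [-1,-28,-35,0,0],
    [-1,-28,-35,0,0],
    [-1,-28,-35,0,0],
    [-1,-28,-35,0,0],
    [-1,-28,-35,0,0],
    [-1,-28,-35,0,0],
    [-1,-28,-35,0,0],
    [-1,-28,-35,0,0],
    [-1,-28,-35,0,0],
    [-1,-28,-35,0,0],
  ],
)

```text
time: 2.57
eef_pos: [0.5083, 0.0902, 0.525]
tcp_rot: [3.141, 0.001, 3.14]
wrist_force: [0.7, 1.0, -0.3]
grip_width: 0.0
finger_force: 0.0
```

play_rows(
  series=[
    [-1,0,0,0,0],
    [-1,0,0,0,0],
  ],
)

```text
time: 2.73
eef_pos: [0.5086, 0.0907, 0.5241]
tcp_rot: [-3.141, -0.001, 3.137]
wrist_force: [0.4, 0.7, -0.4]
grip_width: 0.001
finger_force: 0.0
```

play_rows(
  series=[
    [-1,-25,-22,16,0],
    [-1,0,0,35,0],
    [-1,0,0,35,0],
    [-1,0,0,35,0],
    [-1,0,0,30,0],
    [-1,0,0,20,0],
    [-1,0,0,0,0],
    [-1,0,0,0,0],
  ],
)

```text
time: 3.4
eef_pos: [0.5322, 0.0712, 0.354]
tcp_rot: [3.142, -0.001, -3.141]
wrist_force: [0.7, -0.3, 1.0]
grip_width: -0.0
finger_force: 0.0
```

Run:
```python
from cell import sensors, snapshot, finder
import cv2,numpy as np
s=sensors.read_state();print(s["eef_pos"],s["wrist_force"])
ims=[]
for c in("scene","wrist"):
    p=snapshot(c);im=p["img"][:,:,::-1]
    ims.append(cv2.resize(im[130:310,220:440],(488,400)) if c=="scene" else cv2.resize(im,(640,400)))
    for l in("left_pad","right_pad","slide_knob"):
        for d in finder.mark_of(c,l)[:2]:print(c,l,np.round(d["centre"],3),round(d["confidence"],2))
cv2.imwrite("pics/a.png",cv2.resize(np.hstack(ims),(800,284)))
```

```text
[0.53219186 0.07116148 0.35397578] [ 0.65480531 -0.29079978  0.95387752]
scene left_pad [ 0.353  0.385 -0.002] 0.63
scene left_pad [0.531 0.06  0.153] 0.58
scene right_pad [ 0.532 -0.137  0.062] 0.64
scene slide_knob [ 0.578 -0.032  0.193] 0.42
wrist left_pad [0.537 0.058 0.156] 0.84
wrist right_pad [ 0.535 -0.142  0.059] 0.9
wrist right_pad [0.64 0.17 0.05] 0.69
wrist slide_knob [ 0.579 -0.035  0.194] 0.56
```

View pics/a.png

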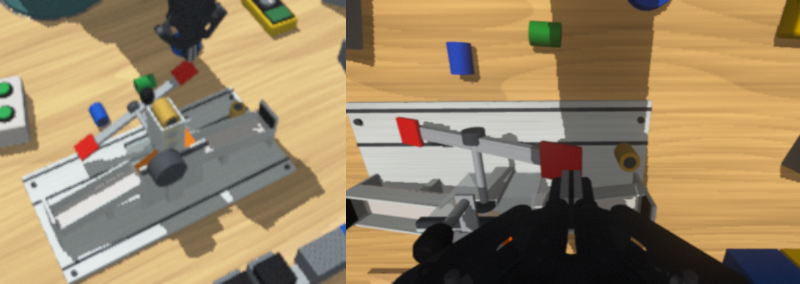

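The left view shows the shut fingers just above the raised red pad (184,72). In the wrist view they end over that pad (562,158). Pressing down now.

play_rows(
  series=[
    [-1,0,-6,10,0],
    [-1,0,0,10,0],
    [-1,0,0,10,0],
    [-1,0,0,10,0],
    [-1,0,0,10,0],
    [-1,0,0,10,0],
    [-1,0,0,10,0],
    [-1,0,0,10,0],
    [-1,0,0,10,0],
    [-1,0,0,8,0],
    [-1,0,0,0,0],
    [-1,0,0,0,0],
    [-1,0,0,0,0],
  ],
)

```text
time: 4.88
eef_pos: [0.5327, 0.0643, 0.2562]
tcp_rot: [3.142, 0.001, 3.141]
wrist_force: [0.5, 0.0, -0.6]
grip_width: 0.001
finger_force: 0.0
```

```bash
cat > look.py <<'E'
from cell import sensors, snapshot, finder
import cv2,numpy as np,sys
s=sensors.read_state();print(s["eef_pos"],s["wrist_force"])
p=snapshot("scene")
cv2.imwrite(sys.argv[1],cv2.resize(p["img"][130:310,220:440,::-1],(660,540),interpolation=cv2.INTER_CUBIC))
for c in("scene","top"):
    if c=="top":snapshot(c)
    for l in sys.argv[2:]:
        for d in finder.mark_of(c,l)[:3]:print(c,l,np.round(d["centre"],3),round(d["confidence"],2))
E
python3 look.py pics/b.png left_pad right_pad slide_knob
```

```text
[0.53274837 0.06432215 0.25619883] [ 0.53292928  0.03814864 -0.60794127]
scene left_pad [0.532 0.07  0.062] 0.83
scene right_pad [ 0.534 -0.133  0.154] 0.6
scene right_pad [0.577 0.153 0.013] 0.46
scene slide_knob [ 0.581 -0.037  0.194] 0.42
top left_pad [ 0.64  -0.034  0.001] 0.38
top right_pad [ 0.53  -0.132  0.158] 0.88
top slide_knob [ 0.58  -0.036  0.196] 0.41
```

The gate has tipped (left pad z ≈ 0.062, right pad raised at 0.155) and the knob has not moved. Next I go up and over to the right side of the knob.

play_rows(
  series=[
    [-1,0,0,-35,0],
    [-1,0,0,-35,0],
    [-1,0,0,-35,0],
    [-1,0,0,-35,0],
    [-1,0,0,-40,0],
    [-1,0,0,-10,0],
    [-1,-10,-38,0,0],
    [-1,-10,-38,0,0],
    [-1,-11,-38,0,0],
    [-1,-11,-38,0,0],
    [-1,0,0,0,0],
    [-1,0,0,0,0],
  ],
)

```text
time: 6.28
eef_pos: [0.5748, -0.0895, 0.4451]
tcp_rot: [3.141, -0.001, 3.138]
wrist_force: [-0.3, 1.5, -0.2]
grip_width: 0.0
finger_force: 0.0
```

```bash
python3 look.py pics/c.png left_pad right_pad slide_knob magazine_top
```

```text
[ 0.57475975 -0.08947441  0.4451414 ] [-0.28545393  1.5360459  -0.1792582 ]
scene left_pad [0.532 0.07  0.061] 0.64
scene left_pad [0.643 0.171 0.047] 0.27
scene right_pad [ 0.534 -0.134  0.156] 0.8
scene slide_knob [ 0.578 -0.034  0.192] 0.65
scene magazine_top [ 0.646 -0.036  0.216] 0.9
top left_pad [0.533 0.069 0.06 ] 0.83
top right_pad [ 0.53  -0.132  0.154] 0.6
top slide_knob [ 0.582 -0.034  0.194] 0.48
top magazine_top [ 0.65  -0.04   0.217] 0.78
```

View pics/c.png

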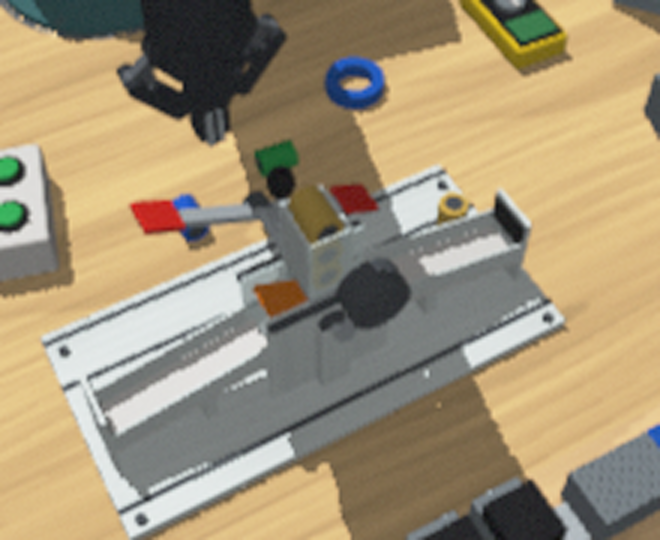

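The gate rests left side down (left pad at 352,198). The knob (280,182) is clear to the left of the fingertips (210,125) as the robot sees it. Descend beside it and start pushing.

play_rows(
  series=[
    [-1,0,0,30,0],
    [-1,0,0,30,0],
    [-1,0,0,20,0],
    [-1,0,0,9,0],
    [-1,0,0,0,0],
    [-1,0,10,0,0],
    [-1,0,10,0,0],
    [-1,0,7,0,0],
    [-1,0,7,0,0],
    [-1,0,7,0,0],
    [-1,0,7,0,0],
    [-1,0,0,0,0],
  ],
)

```text
time: 7.78
eef_pos: [0.5745, -0.0385, 0.357]
tcp_rot: [3.141, 0.0, -3.141]
wrist_force: [-0.3, -0.7, -0.5]
grip_width: -0.001
finger_force: 0.0
```

```bash
python3 look.py pics/d.png slide_knob
```

```text
[ 0.57448362 -0.03846148  0.35701278] [-0.34001781 -0.73978091 -0.47324267]
scene slide_knob [ 0.578 -0.014  0.193] 0.56
scene slide_knob [0.353 0.168 0.002] 0.55
```

View pics/d.png

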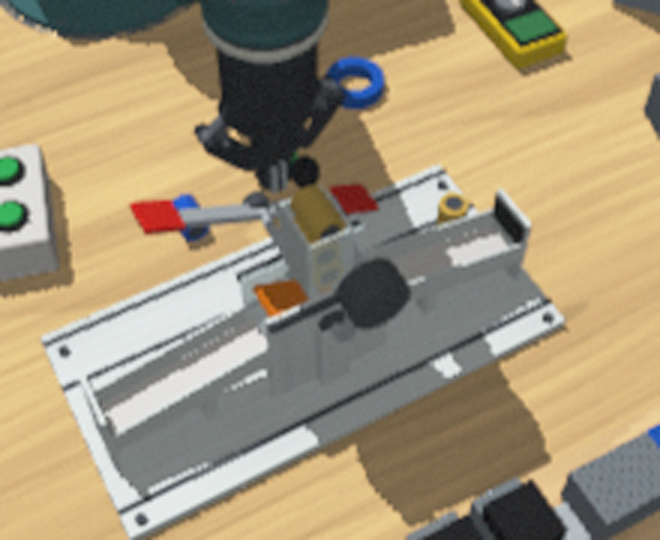

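The knob (305,170) is moving ahead of the fingertips and is now at y ≈ -0.014. About 19 mm remain.

play_rows(
  series=[
    [-1,0,7,0,0],
    [-1,0,7,0,0],
    [-1,0,4,0,0],
    [-1,0,0,0,0],
    [-1,0,0,0,0],
  ],
)

```text
time: 8.4
eef_pos: [0.5745, -0.0214, 0.3565]
tcp_rot: [-3.141, -0.0, 3.141]
wrist_force: [-1.1, -1.6, -1.4]
grip_width: 0.001
finger_force: 0.6
```

play_rows(
  series=[
    [-1,0,2,0,0],
    [-1,0,0,0,0],
  ],
)

```text
time: 8.57
eef_pos: [0.5745, -0.0203, 0.3566]
tcp_rot: [-3.139, -0.0, 3.14]
wrist_force: [-1.8, -12.3, -1.6]
grip_width: 0.0
finger_force: 6.2
```

The force rose to 12 N, so the slide is at its stop. I back off, lift clear and wait for the bushings to feed.

play_rows(
  series=[
    [-1,0,-10,0,0],
    [-1,0,-20,0,0],
    [-1,0,-10,0,0],
    [-1,0,0,-30,0],
    [-1,0,0,-35,0],
    [-1,0,0,-35,0],
    [-1,0,0,-35,0],
    [-1,30,0,0,0],
    [-1,30,0,0,0],
    [-1,30,0,0,0],
    [-1,0,0,0,0],
    [-1,0,0,0,0],
    [-1,0,0,0,0],
    [-1,0,0,0,0],
    [-1,0,0,0,0],
    [-1,0,0,0,0],
    [-1,0,0,0,0],
    [-1,0,0,0,0],
    [-1,0,0,0,0],
    [-1,0,0,0,0],
  ],
)

```text
time: 10.23
eef_pos: [0.4846, -0.0596, 0.4917]
tcp_rot: [3.142, -0.0, 3.141]
wrist_force: [0.6, 0.0, 0.6]
grip_width: -0.0
finger_force: 0.0
```

play_rows(
  series=[
    [-1,0,0,0,0],
    [-1,0,0,0,0],
    [-1,0,0,0,0],
    [-1,0,0,0,0],
    [-1,0,0,0,0],
    [-1,0,0,0,0],
    [-1,0,0,0,0],
    [-1,0,0,0,0],
    [-1,0,0,0,0],
    [-1,0,0,0,0],
    [-1,0,0,0,0],
    [-1,0,0,0,0],
  ],
)

```text
time: 11.23
eef_pos: [0.4845, -0.0597, 0.4917]
tcp_rot: [3.142, -0.0, 3.141]
wrist_force: [0.3, -0.7, -0.6]
grip_width: 0.001
finger_force: 0.0
```

```bash
python3 look.py pics/e.png slide_knob left_pad right_pad bushing1
```

```text
[ 0.48448905 -0.05966788  0.49168363] [ 0.29957105 -0.72344881 -0.60809676]
scene slide_knob [0.575 0.004 0.194] 0.73
scene slide_knob [ 0.535 -0.13   0.16 ] 0.31
scene left_pad [0.534 0.068 0.06 ] 0.8
scene right_pad [ 0.536 -0.13   0.155] 0.75
scene right_pad [0.581 0.002 0.192] 0.52
scene bushing1 [0.644 0.098 0.076] 0.65
scene bushing1 [0.643 0.129 0.071] 0.6
scene bushing1 [0.414 0.034 0.015] 0.6
top slide_knob [0.58  0.005 0.192] 0.58
top left_pad [0.532 0.066 0.062] 0.71
top right_pad [ 0.574 -0.452  0.   ] 0.34
top bushing1 [0.64  0.16  0.068] 0.71
top bushing1 [0.414 0.04  0.013] 0.64
top bushing1 [ 0.441 -0.079  0.016] 0.63
```

View pics/e.png

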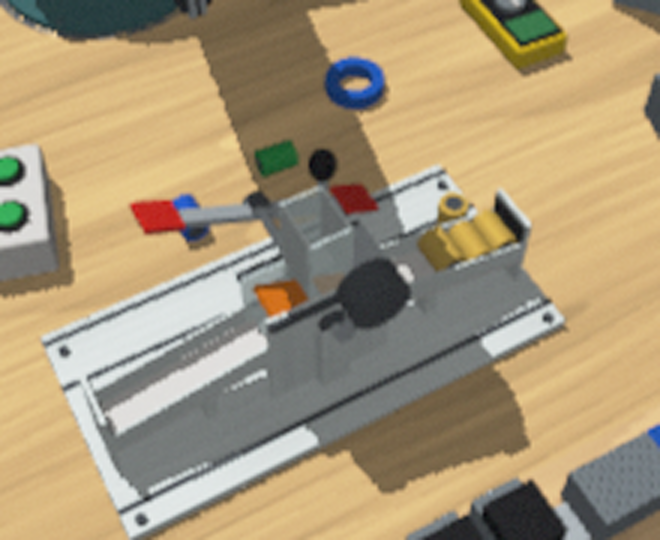

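The magazine is empty (315,210). All three bushings lie in the left chute against its end stop (435–510, 235), the spare still stands (455,205), and the knob is fully left at y ≈ 0.005.

```bash
python3 -c "
from cell import job
print(job.hand_in())"
```

```text
the job is handed in; nothing more can be done
None
```

The gate is tipped to the left, the slide is fully open, all three bushings rolled down the left chute, and the job is handed in after about 11 s; hand-in returned no verdict.

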